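# Free a stuck slide valve on the turbo test rig

## Task

The slide valve on the test rig is caught fast in its home position: ease its knob loose with the pry bar, levering the bar against the upright pin beside the knob, and never haul or ram the knob hard with the gripper itself. Then draw the knob fully out to its stop and push it fully home again, gently. Leave the pry bar lying flat in the middle of the rubber mat it came from, and do not disturb the other things on the bench.

Things in the scene. Friction and masses are not known exactly. Their poses are not given: they have to be found in the camera images.
- rig: Fixed valve rig. Frame: origin at bench height under the middle of the valve block's front face; x into the block (away from the robot at yaw 0), y left, z up. Steel deck x -130..110, y -90..210 mm, top z = 20. Aluminium block x 0..100, y -45..45, top z = 90, with a gauge at its back, to z = 156. The knob's stem leaves the front face at y = 0, z = 51 along -x. Place and yaw vary.
- flange_back (a point): Centre of the back of the knob's flange, on the stem axis; axes as the rig. Black knob: flange 56 mm dia, 10 mm thick, with a head 40 mm dia, 18 mm thick in front; round steel stem 14 mm dia. The axis is 31 mm above the deck, the flange's lowest point 3 mm. This point is at rig x = -45 mm when home, -91 when fully out.
- knob_front (a point): Centre of the knob's flat front face, 28 mm in front of flange_back; push here to send it home.
- slide (a joint): Slide travel, m: 0 home, 0.046 fully out at its stop, moving to rig -x. Friction 5 N. A stiff detent holds it home: about 40 N over the first 2 to 3 mm, falling away to nothing at 0.008; then it is nearly free to 0.033 and may creep out to about 0.02; a light detent from 0.033 to 0.044 takes up to 15 N. Pushing back takes up to 20 N from 0.025 to 0.008, below which it snaps home by itself.
- fulcrum: Upright steel pin, the fulcrum, 14 mm dia, 32 mm high, fixed on the deck; origin at its foot's centre, rig x -20, y 50, z 20 mm. Between it and the plane of the home flange's back is an 18 mm gap (rig x -45..-27). The bar's shaft lies in it flat on the deck, handle to rig +y, toe at rig y 7..15 behind the flange's lower left part, clear of the stem.
- bar: Pry bar, 200 mm long, about 0.2 kg, loose: straight steel shaft 12 mm wide, 14 mm high, 125 mm long; grey plastic handle 22 mm wide, 18 mm high, 75 mm long. Origin: centre of the underside at mid length; x along it to the toe (steel end, x = +100 mm), handle x -100..-25 mm; z up. Shaft and handle are flush underneath.
- mat: Fixed black rubber mat 240 (x) x 110 (y) x 4 mm, on which the bar starts, lying along it. Origin: centre of its underside. It lies at the left or the right of the rig, from start to start.
- tray: Bystander, fixed: grey open parts tray 240 x 110 x 30 mm holding two turbo wheels, across the rig from the mat. Origin: centre of its underside.
- turbine: Bystander in the tray: dark turbine wheel 60 mm across with its 85 mm high shaft upright. Origin: centre of its underside.
- wheel: Bystander in the tray: aluminium compressor wheel 72 mm across, 34 mm high. Origin: centre of its underside.
- plug: Bystander on the rig's deck, right and in front of the knob (about rig x -85, y -58 mm): round brass plug 34 mm in diameter, 28 mm high. Origin: centre of its underside.
- clamp: Bystander, near the robot on the left: steel clamp ring 80 mm across, 20 mm high, lying. Origin: centre of its underside.
- driver: Bystander, near the robot on the right: screwdriver with a black handle, lying. Origin: on its underside.

How it is judged:
On the way, in this order (a step that is already met when the one before it is completed fails the run):
1. the bar, bearing on the fulcrum pin, has levered the knob at least 6 mm out of its home detent (value of joint slide above 0.006 m and contact force between bar and slide above 2 N and contact force between bar and fulcrum above 2 N).
2. the knob is fully out (within 3 mm of its stop) (value of joint slide above 0.043 m), for 0.2 s.
At the end, for the whole second after the job is handed in: The slide is fully home (within 1.5 mm), and the pry bar lies flat, released and at rest on its mat, its mid point within 50 mm of the mat's middle along and across (value of joint slide below 0.0015 m and x of bar in the frame of mat between -0.05 and 0.05 m and y of bar in the frame of mat between -0.05 and 0.05 m and z of bar in the frame of mat between 0 and 0.012 m and angle between bar's own z axis and vertical below 0.1 rad and linear speed of bar below 0.02 m/s); the robot touches nothing.
It fails at once if gripper or arm presses or pulls on the knob with more than 50 N (contact force between any of the fingers, the arm and slide above 50 N).
It fails at once if a bystander is moved more than 25 mm (distance of any of turbine, wheel, plug, clamp, driver from where it was at the start of the episode above 0.025 m).
It also fails if it takes over 72 s, if anything falls off the work surface, if the arm or the gripper's body presses on something with over 40 N, if the wrist force passes 120 N, or if a joint passes its speed limit or range.

## Robot

A 6-joint arm with a two-finger parallel gripper is mounted at the origin on the work surface. World frame = base frame: x ahead of the robot, y to its left, z up, the work surface at z = 0. Lengths are in m, angles in rad, forces in N, time in s.
With the tool pointing down it reaches from about 0.325 to 0.85 m from the base axis. Payload 15.5 kg.
Tool frame: the origin (TCP) lies between the finger pads; the fingertips stand 22 mm ahead of it and the grasp point (between the pads) lies 3 mm ahead of it; z points along the fingers, y is the line along which they close (so a half turn about z gives the same grasp; the last joint's range is limited). The gripper opens to 91 mm and grips with 3 to 60 N. Pads are 32 mm wide; open, the fingers measure 118 mm over their backs; the gripper's body (76 mm by 178 mm) begins 60 mm behind the grasp point.
Start: joints at [-1.302, 0.494, 1.345, -0, 1.302, -0.096], TCP at [0.222, -0.584, 0.236] pointing down, gripper open.
Joint ranges: [-2.91, 2.91], [-0.82, 2.16], [0.22, 2.67], [-1.22, 4.37], [0.12, 2.79], [-3.08, 3.08]. Speed limits (rad/s): [1.89, 1.89, 2.57, 3.01, 3.01, 3.01].

## Interface

Orientations are given as a rotation vector (axis times angle).
In Python, from plant import manip, vision gives the robot as it stands. The module is installed in compiled form; this text tells all that it offers.
- The arm moves only by the tool carry_out, never from a script. Its argument "plan" is text: rows parted by semicolons, each of 4 numbers parted by spaces: the shift along the world's x, y, z in cm, then the turn about the world's z in degrees. In form: x y z yaw; .... A call has 1 to 20 rows; each row is the pose to reach, as a shift and turn from the pose commanded when the call began; what a row does not reach only later rows make up. A row lasts 1/10 s, in which the tool goes at most 50 mm and 8.59 degrees, less where a joint would pass 70% of its speed; a pose out of reach is approached as far as the arm can. A call with a gripper value outside its range is refused whole. "hand" is the finger opening in cm, from 0 to 9.12, set as the call begins (left out, the last holds). The fingers move at their own pace and stop on an object; "force" is the grip in N (left out, the last holds). Time passes only in rows, so rows that repeat a pose let the fingers close. It gives the time, the measured TCP pose, the force, the opening and the grip force at its end, in the units of the state.
- manip.read_state(): the state, without advancing time (a new reading comes with each control period).
- vision.camera(name): name is "scene" or "top" or "wrist"; returns a dict with "frame" (384x512x3 uint8, blue, green, red), "z_map" (384x512 float32, m along the optical axis (not along the pixel's ray), 0 where there is no reading), "mtx" (3x3 intrinsics, pixels), "R" (3x3) and "t" (3): a world point X has camera coordinates R X + t; the wrist camera has in their place "hand_eye" (4x4, takes a point from camera to tool coordinates, whose origin is the TCP and whose axes are the flange's). Camera axes: x right, y down, z forward; pixel columns grow to the right and rows downward; lengths in m; the calibration is good to about 2 mm. A picture is of the moment at which its call begins: read the wrist's pose just before it.
- manip.sign_off(): hands the job in; it is judged then, once.
The state is a dict: "time_s": time; "joint_pos": joint angles; "dq": joint speeds; "joint_torque": joint torques, N m; "ee_pos": TCP position; "orientation": TCP orientation; "ft_force": force on the tool from outside, world axes, zero at the start; "torque": the same for the moment, N m; "opening": finger opening in m; "grasp_force": force on a finger pad.
Only numpy, scipy, OpenCV 4.12 (cv2) and the standard library are available. Lean on these libraries where they do the work, as an engineer would, in place of code of your own. Each camera call takes 0.05 s, during which the arm holds its last target. There are 200 camera calls.

## Working session

There is one attempt and no reset: what is moved stays moved. The work goes in short steps, Python scripts to look and compute and a tool call to move; the robot and the scene stay as the last step left them, time stands still between calls to the robot, and variables do not carry over. Pictures are saved under pics/ and viewed, at most 10 in all, crops included, and the job is handed in when it is done.

Besides the shell and the picture viewer there is one more tool, called after ">>>" by a JSON object that holds its "api" and its "payload". carry_out: Moves the arm, as the interface text tells. Its arguments: {"type":"object","properties":{"plan":{"type":"string"},"hand":{"type":"number"},"force":{"type":"number"}},"required":["plan"]}

```bash
mkdir -p pics; cat > h.py <<'E'
import numpy as np, cv2
from plant import manip, vision
from scipy.spatial.transform import Rotation as Ro
def st():
    s=manip.read_state(); return s
def cam(n):
    s=manip.read_state(); c=vision.camera(n)
    if n=="wrist":
        T=np.eye(4); T[:3,:3]=Ro.from_rotvec(s["orientation"]).as_matrix(); T[:3,3]=s["ee_pos"]
        M=np.linalg.inv(T@np.array(c["hand_eye"])); c["R"]=M[:3,:3]; c["t"]=M[:3,3]
    return c
def ray(c,u,v,z):
    d=np.linalg.solve(c["mtx"],np.array([u,v,1.])); R=np.array(c["R"]);o=-R.T@np.array(c["t"]); d=R.T@d
    return o+d*(z-o[2])/d[2]
def cloud(c):
    v,u=np.mgrid[0:384,0:512]; z=c["z_map"]; p=np.stack([u*z,v*z,z],-1)@np.linalg.inv(c["mtx"]).T
    return (p-np.array(c["t"]).ravel())@np.array(c["R"])
E
python3 - <<'E'
from h import *
s=st(); print(s)
for n in("top","scene"):
    c=cam(n); cv2.imwrite(f"pics/{n}0.png",c["frame"]); np.savez(f"{n}0.npz",**c); print(n,c["mtx"],-np.array(c["R"]).T@c["t"])
E
```

```text
{'time_s': 0.0, 'joint_pos': array([-1.30248524e+00,  4.94199004e-01,  1.34616944e+00, -4.00781163e-07,
        1.30248128e+00, -9.54979202e-02]), 'dq': array([ 0.00046621,  0.00022855,  0.00084028, -0.00089335, -0.00010076,
        0.00064254]), 'joint_torque': array([ 1.33359823e-03, -8.78810263e+01, -3.81848752e+01,  7.09080650e-02,
        5.30835812e-02, -8.47039200e-05]), 'ee_pos': array([ 0.22230356, -0.58373339,  0.23531543]), 'orientation': array([-3.08852763e+00, -5.68097095e-01,  1.70942914e-04]), 'ft_force': array([ 0.01908667, -0.0173614 , -0.8801971 ]), 'torque': array([-0.0104221 , -0.03935526,  0.00377959]), 'grasp_force': 0.0, 'opening': 0.09121320106052483}
top [[352.79759733   0.         251.08395299]
 [  0.         352.79759733 198.03229663]
 [  0.           0.           1.        ]] [ 0.41719331 -0.00528334  0.96965162]
scene [[493.60822976   0.         265.19342847]
 [  0.         493.60822976 193.24268413]
 [  0.           0.           1.        ]] [ 1.07549449 -0.35465908  1.03814682]
```

View pics/top0.png

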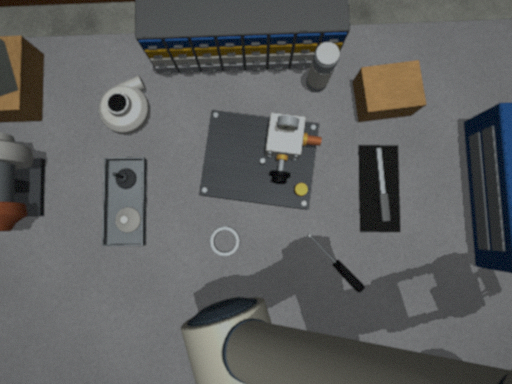

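View pics/scene0.png

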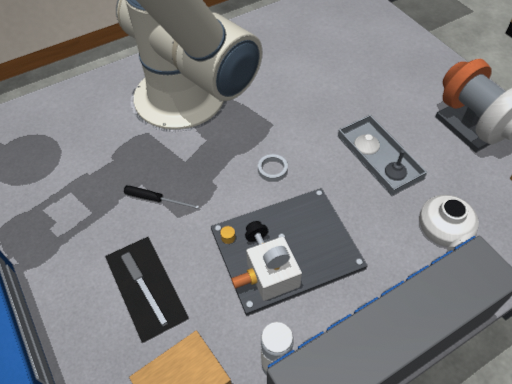

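The top view (up is world +x, left is +y) shows the deck corners near (211,110), (320,123), (309,209) and (200,195), the pin at (263,160) and the knob at (280,177). The mat is on the right, centred at (380,188), with the bar's steel toe at (379,148) and its handle at (386,220). The scene view agrees with this.

```bash
python3 - <<'E'
from h import *
c=dict(np.load("top0.npz")); P=cloud(c); f=c["frame"]
g=f.max(2).astype(int)
def rect(m,z,name):
    cs,_=cv2.findContours(m.astype(np.uint8),0,2); k=max(cs,key=cv2.contourArea)
    w=np.array([ray(c,*p,z)[:2] for p in k[:,0].astype(float)],np.float32)*1000
    r=cv2.minAreaRect(w); print(name,np.round(r[0],1),np.round(r[1],1),round(r[2],2)); return r
U=np.zeros((384,512),bool)
def win(u0,u1,v0,v1):
    m=U.copy(); m[v0:v1,u0:u1]=1; return m
print("deck z",np.median(P[170:190,215:250,2]),"mat z",np.median(P[150:225,364:372,2]),"bench",np.median(P[240:260,100:180,2]))
rect(win(350,410,135,240)&(g<45)|win(370,392,146,222)&win(350,410,135,240),0.004,"mat")
rect(win(370,395,146,225)&(g>120),0.014,"shaft")
h=win(376,395,190,225)&(g>50); rect(h,0.018,"handle")
m=win(195,330,100,215)&(g<88); m=cv2.morphologyEx(m.astype(np.uint8),cv2.MORPH_CLOSE,np.ones((25,25)))
print(g[180,[190,195,205,215,230]])
r=rect(m,0.02,"deck"); print(np.round(cv2.boxPoints(r)))
# pin top
hsv=cv2.cvtColor(f,cv2.COLOR_BGR2HSV)
big=cv2.resize(f[100:215,195:405],None,fx=3.8,fy=3.8,interpolation=cv2.INTER_CUBIC); cv2.imwrite("pics/crop.png",big)
E
```

```text
deck z 0.019528986584202546 mat z 0.003664628884309669 bench 0.00030573007077905833
mat [ 518.1 -337.9] [105.2 233.8] 88.01
shaft [ 565.1 -342.2] [124.2  12.6] 2.26
handle [ 469.6 -345.7] [84.2 23.4] 2.29
[118 123  73  76  79]
deck [606.5 -12.8] [298.6 239.8] 80.7
[[ 464. -141.]
 [ 701. -179.]
 [ 749.  115.]
 [ 512.  154.]]
```

View pics/crop.png

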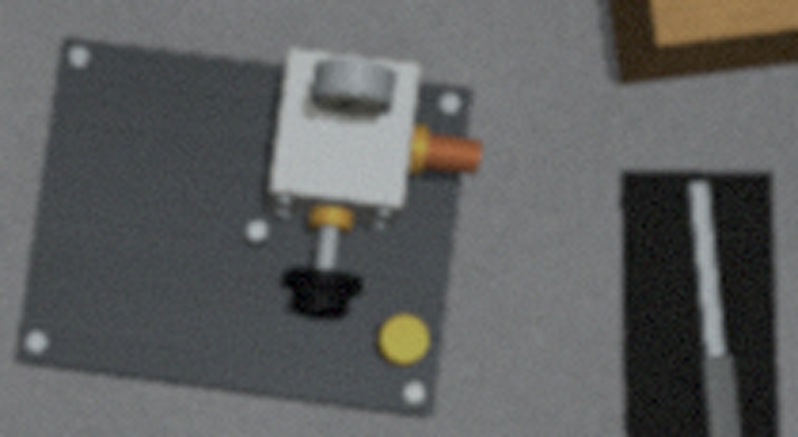

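The crop shows the pin top at about (256,230), i.e. top-view pixel (262,160), the knob at (322,290), the brass plug at (404,338), and the bar on the mat with its toe away from the robot. I'll hover over the handle and then look with the wrist camera.

>>> {"api": "carry_out", "payload": {"plan": "5 5 0 8;10 10 0 16;15 15 0 24;20 20 0 32;25 23.8 0 40;25.1 23.8 -3 80;25.1 23.8 -5 80;25.1 23.8 -5 80;25.1 23.8 -5 80;25.1 23.8 -5 80;25.1 23.8 -5 161.5;25.1 23.8 -5 161.5;25.1 23.8 -5 161.5;25.1 23.8 -5 161.5;25.1 23.8 -5 161.5;25.1 23.8 -5 161.5;25.1 23.8 -5 161.5;25.1 23.8 -5 161.5;25.1 23.8 -5 161.5;25.1 23.8 -5 161.5", "hand": 5}}

```text
time_s: 2.1
ee_pos: [0.4733, -0.3459, 0.1856]
orientation: [0.074, -3.14, -0.001]
ft_force: [-0.3, 0.1, -0.1]
opening: 0.0499
grasp_force: 0.0
```

```bash
cat >> h.py <<'E'
def tooly(s):
    y=Ro.from_rotvec(s["orientation"]).as_matrix()[:,1]; return np.degrees(np.arctan2(y[1],y[0]))
def contour_rect(c,m,z):
    cs,_=cv2.findContours(m.astype(np.uint8),0,2); k=max(cs,key=cv2.contourArea)
    w=np.array([ray(c,*p,z)[:2] for p in k[:,0].astype(float)],np.float32)*1000
    return cv2.minAreaRect(w),k
E
python3 - <<'E'
from h import *
s=st(); print(s["ee_pos"],tooly(s),s["joint_pos"],s["time_s"])
c=cam("wrist"); cv2.imwrite("pics/w1.png",c["frame"]); np.savez("w1.npz",**c)
E
```

```text
[ 0.47325002 -0.34594636  0.18562198] 92.6943823657487 [-7.33065530e-01  4.92309790e-01  1.50459655e+00 -2.08816480e-05
  1.14530751e+00 -2.35087917e+00] 2.1
```

View pics/w1.png

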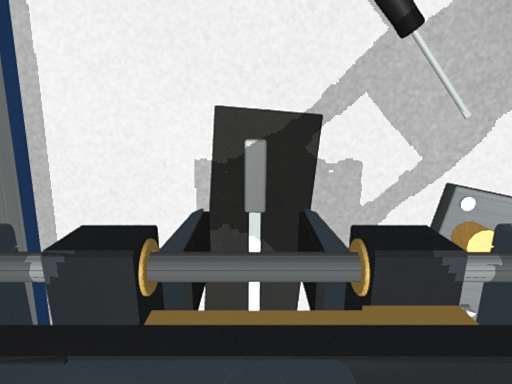

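The wrist view shows the handle from (256,140) to (255,212), the shaft running down from there, and the near mat edge from (215,107) to (322,115).

```bash
python3 - <<'E'
from h import *
c=dict(np.load("w1.npz")); g=c["frame"].max(2).astype(int)
w=np.zeros(g.shape,bool); w[132:213,238:274]=1
r,k=contour_rect(c,w&(g>70),0.022); print("handle",r)
w[:]=0; w[216:250,240:270]=1
r,k=contour_rect(c,w&(g>130),0.018); print("shaft",r)
print([ray(c,u,v,0.004)[:2] for u,v in((215,107),(322,115))])
print(cloud(c)[150:205:20,255,2])
E
```

```text
handle ((464.9652404785156, -345.19818115234375), (73.6888198852539, 21.3621883392334), 2.7716307640075684)
shaft ((525.8474731445312, -342.678466796875), (36.95412063598633, 11.724588394165039), 2.774369716644287)
[array([ 0.40006566, -0.388175  ]), array([ 0.40262991, -0.28102338])]
[0.02045477 0.02053114 0.02043821]
```

>>> {"api": "carry_out", "payload": {"plan": "0 0.1 -5 0;0 0.1 -10 0;0 0.1 -13 0;0 0.1 -15 0;0 0.1 -15.6 0;0 0.1 -15.6 0;0 0.1 -15.6 0"}}

```text
time_s: 2.85
ee_pos: [0.4739, -0.3455, 0.0309]
orientation: [-0.063, 3.14, -0.001]
ft_force: [0.3, 0.1, 0.3]
opening: 0.0502
grasp_force: 0.0
```

>>> {"api": "carry_out", "payload": {"plan": "0 0 0 0;0 0 0 0;0 0 0 0;0 0 0 0;0 0 0 0;0 0 0 0;0 0 1 0;0 0 4 0;0 0 8 0;0 0 8 0;0 0 8 0", "hand": 0, "force": 45}}

```text
time_s: 3.95
ee_pos: [0.4737, -0.3453, 0.1109]
orientation: [-0.064, 3.14, -0.002]
ft_force: [-0.7, 0.3, -3.5]
opening: 0.0218
grasp_force: 45.0
```

>>> {"api": "carry_out", "payload": {"plan": "0 0 5 0;0 0 10 0;0 0 13 0;0 5 13 0;0 10 13 -8;0 15 13 -17;2 20 13 -25;4 25 13 -34;6 30 13 -42;8 35 13 -51;10 40 13 -59;12 44 13 -68;12.8 46.5 13 -76;12.8 46.5 13 -85;12.8 46.5 13 -93;12.8 46.5 13 -101.5;12.8 46.5 13 -101.5;12.8 46.5 11 -101.5;12.8 46.5 8 -101.5;12.8 46.5 5 -101.5"}}

```text
time_s: 5.95
ee_pos: [0.6007, 0.1199, 0.1578]
orientation: [-2.391, -2.036, 0.002]
ft_force: [-0.3, 0.1, -2.8]
opening: 0.0216
grasp_force: 45.0
```

```bash
python3 - <<'E'
from h import *
s=st(); print(s["ee_pos"],tooly(s),s["joint_pos"],s["time_s"],s["opening"])
c=cam("top"); np.savez("t2.npz",**c); d=cam("scene"); np.savez("s2.npz",**d); w=cam("wrist")
a=cv2.resize(c["frame"][100:220,190:350],(480,360),interpolation=cv2.INTER_CUBIC)
b=cv2.resize(d["frame"][180:320,190:370],(460,360),interpolation=cv2.INTER_CUBIC)
cv2.imwrite("pics/s2.png",np.vstack([np.hstack([a,b])[:, :800],]))
E
```

```text
[0.60073708 0.11987707 0.15784858] -9.158989395530192 [9.94776508e-02 5.58294624e-01 1.46558580e+00 7.73850836e-05
 1.11916848e+00 2.59298130e-01] 5.95 0.021634381313592584
```

View pics/s2.png

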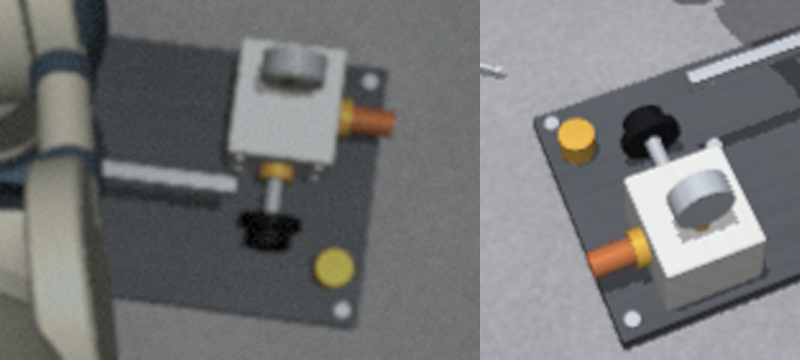

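The top view on the left shows the shaft over the deck at (105..235, 172..185), with its toe near the flange; the scene view on the right shows the shaft at the top right and the pin top at (713,145). I'll now fix the pin, rig yaw and bar position.

```bash
cat >> h.py <<'E'
def blob(c,u,v,r=5,off=40):
    g=c["frame"].max(2).astype(float); u0,v0=int(round(u)),int(round(v)); p=g[v0-r:v0+r+1,u0-r:u0+r+1]
    m=np.clip(p-np.median(p)-off*.4,0,None); vv,uu=np.mgrid[v0-r:v0+r+1,u0-r:u0+r+1]
    return (uu*m).sum()/m.sum(),(vv*m).sum()/m.sum()
def tri(c,a,d,b):
    A=[];B=[]
    for q,p in((c,a),(d,b)):
        P=np.array(q["mtx"])@np.hstack([q["R"],np.reshape(q["t"],(3,1))])
        A.append(P)
    X=cv2.triangulatePoints(A[0],A[1],np.array(a,float).reshape(2,1),np.array(b,float).reshape(2,1)); return (X[:3]/X[3]).ravel()
E
python3 - <<'E'
from h import *
c=dict(np.load("top0.npz")); d=dict(np.load("s2.npz")); t=dict(np.load("t2.npz"))
p=blob(c,262.4,160.5,4); q=blob(d,281.2,236.4,4); print("pin",p,q,"tri",tri(c,p,d,q),"ray top",ray(c,*p,.052),"scene",ray(d,*q,.052))
B=np.array([ray(c,*blob(c,195+x/3.8,100+y/3.8,4),.022)[:2] for x,y in((78,57),(450,103),(413,392),(36,342))])*1000
print(np.round(B,1)); 
for a,b in((1,0),(2,3)): v=B[b]-B[a]; print("yaw",np.degrees(np.arctan2(v[1],v[0]))-90)
for a,b in((3,0),(2,1)): v=B[b]-B[a]; print("yaw",np.degrees(np.arctan2(v[1],v[0])))
print("centre",B.mean(0))
# bar shaft at z top = tcp-0.0265+.014
zt=st()["ee_pos"][2]-.0265+.014; print(zt)
g=t["frame"].max(2).astype(int); w=np.zeros(g.shape,bool); w[150:168,225:271]=1
r,k=contour_rect(t,w&(g>120),zt); print("shaft",r); print(np.round(cv2.boxPoints(r)))
P=cloud(d); g=d["frame"].max(2).astype(int); m=(abs(P[...,2]-zt)<.006)&(P[...,0]>.5)&(P[...,0]<.68)&(P[...,1]<.06)&(P[...,1]>-.06)
X=P[m]; print(len(X), X[:,1].min(), X.mean(0))
r,k=contour_rect(d,m,zt); print("shaft scene",r); print(np.round(cv2.boxPoints(r)))
E
```

```text
pin (np.float64(262.2019002375297), np.float64(160.11401425178147)) (np.float64(280.5274102079395), np.float64(238.76937618147448)) tri [ 0.59849735 -0.02207772  0.03796114] ray top [ 0.59618385 -0.02104048  0.052     ] scene [ 0.60500115 -0.0271587   0.052     ]
[[ 733.9  103.9]
 [ 690.1 -163.2]
 [ 482.2 -129. ]
 [ 526.4  138.1]]
yaw -9.302110350462712
yaw -9.40406337345999
yaw -9.376088225834748
yaw -9.33059476126208
centre [608.13835093 -12.56826848]
0.14518603867258528
shaft ((583.2620849609375, 17.858638763427734), (103.66156768798828, 12.4921875), 80.94520568847656)
[[569. -32.]
 [581. -34.]
 [598.  68.]
 [585.  70.]]
143 -0.05987299329563674 [0.58618875 0.01003423 0.14069523]
shaft scene ((587.2373657226562, 11.319206237792969), (95.85230255126953, 11.927104949951172), 80.85533142089844)
[[574. -35.]
 [586. -37.]
 [601.  58.]
 [589.  60.]]
```

>>> {"api": "carry_out", "payload": {"plan": "0.15 0 0 -0.2;0.15 0 -3 -0.2;0.15 0 -6 -0.2;0.15 0 -8 -0.2;0.15 0 -9.5 -0.2;0.15 0 -10.4 -0.2;0.15 0 -10.8 -0.2;0.15 0 -10.8 -0.2;0.15 0 -10.8 -0.2"}}

```text
time_s: 7.0
ee_pos: [0.6035, 0.12, 0.0529]
orientation: [2.395, 2.032, 0.002]
ft_force: [-0.6, 0.3, -3.0]
opening: 0.0219
grasp_force: 45.0
```

```bash
python3 - <<'E'
from h import *
s=st(); print(s["ee_pos"],tooly(s))
c=cam("top"); np.savez("t3.npz",**c); d=cam("scene"); np.savez("s3.npz",**d)
a=cv2.resize(c["frame"][130:190,235:305],(420,360),interpolation=cv2.INTER_CUBIC)
b=cv2.resize(d["frame"][195:275,230:310],(360,360),interpolation=cv2.INTER_CUBIC)
cv2.imwrite("pics/s3.png",np.hstack([a,b]))
E
```

```text
[0.60351603 0.11996756 0.05287427] -9.357798893135131
```

View pics/s3.png

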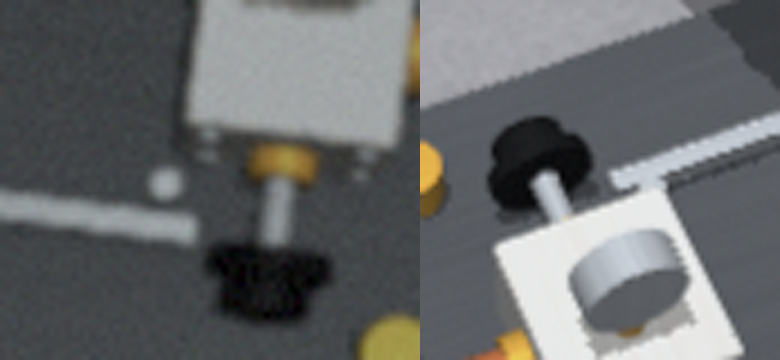

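The bar lies between the pin (165,184) and the flange's plane (top at v≈245), and its toe at (195,228) has not yet reached the flange. It looks close to the pin, so I'll put numbers on it.

```bash
python3 - <<'E'
from h import *
c=dict(np.load("t3.npz")); g=c["frame"].max(2).astype(int)
zt=.0529-.0265+.014
w=np.zeros(g.shape,bool); w[158:172,222:270]=1
r,k=contour_rect(c,w&(g>115),zt); bp=cv2.boxPoints(r)
a=np.radians(-9.35); R=np.array([[np.cos(a),-np.sin(a)],[np.sin(a),np.cos(a)]]); o=np.array([607.5,-73.5])
print(r); print("rig corners",np.round((bp-o)@R,1))
p=blob(c,235+165/6,130+184/6,3); print("pin rig",(ray(c,*p,.052)[:2]*1000-o)@R)
# flange back top: dark/light boundary; steel stem end
for u in (268,270,288):
    print(u,g[160:178,u])
col=lambda v:(ray(c,270,v,.051)[:2]*1000-o)@R
print([np.round(col(v),1) for v in (168,170,171,172)])
m=(g<35); w[:]=0; w[155:190,262:296]=1
r,k=contour_rect(c,w&m,.051); print("knob rig",np.round((cv2.boxPoints(r)-o)@R,1))
print(st()["ft_force"],st()["torque"])
E
```

```text
((585.741455078125, 17.028488159179688), (103.04051971435547, 12.459890365600586), 80.52986145019531)
rig corners [[-42.5  34.3]
 [-30.1  34.3]
 [-29.8 137.3]
 [-42.3 137.3]]
pin rig [-19.89145594  49.85421475]
268 [73 73 76 71 70 74 74 89 83 81 79 66 67 62 58 61 69 72]
270 [75 70 67 72 67 72 70 71 68 68 57 35 22 17 22 33 54 66]
288 [69 70 70 75 77 71 69 71 69 71 71 68 47 13 13 12 17 30]
[array([-37.6,  26.8]), array([-42.9,  26.1]), array([-45.5,  25.8]), array([-48.2,  25.4])]
knob rig [[-76.5 -23.6]
 [-43.3 -25.9]
 [-39.7  26.9]
 [-72.9  29.2]]
[ 0.67769939  0.26031013 -2.48803296] [ 0.06317896 -0.06576892 -0.0156621 ]
```

>>> {"api": "carry_out", "payload": {"plan": "0 0 -0.2 0;0 0 -0.4 0;0 0 -0.4 0;0 0 -0.4 0;-0.06 -0.4 -0.4 0;-0.13 -0.8 -0.4 0;-0.19 -1.2 -0.4 0;-0.26 -1.6 -0.4 0;-0.32 -2.0 -0.4 0;-0.38 -2.3 -0.4 0;-0.38 -2.3 -0.4 0;-0.38 -2.3 -0.4 0"}}

```text
time_s: 8.3
ee_pos: [0.5991, 0.0969, 0.0479]
orientation: [-2.395, -2.033, -0.0]
ft_force: [-0.3, 0.8, -2.5]
opening: 0.0219
grasp_force: 45.0
```

```bash
python3 - <<'E'
import numpy as np
a=np.radians(-9.35); R=np.array([[np.cos(a),-np.sin(a)],[np.sin(a),np.cos(a)]]); o=np.array([607.5,-73.5])
off=155; cur=np.array([599.1,96.9]); print((cur-o)@R)
for th in (0,4,8,12,15,18,21,23,25,27,29):
    t=np.radians(th); L=(38+19*np.sin(t))/np.cos(t); s=off-L
    p=np.array([-20-13*np.cos(t)+s*np.sin(t), 50+13*np.sin(t)+s*np.cos(t)])
    print(th,"out mm",round(-45+20+19*np.cos(t)+L*np.sin(t),1),"shift cm",np.round((R@p+o-cur)/10,2))
E
```

```text
[-35.97242833 166.77141362]
0 out mm -6.0 shift cm [ 0.3  -0.03]
4 out mm -3.3 shift cm [ 1.08 -0.24]
8 out mm -0.5 shift cm [ 1.84 -0.52]
12 out mm 2.5 shift cm [ 2.55 -0.87]
15 out mm 4.9 shift cm [ 3.05 -1.17]
18 out mm 7.3 shift cm [ 3.53 -1.51]
21 out mm 9.9 shift cm [ 3.96 -1.89]
23 out mm 11.8 shift cm [ 4.23 -2.16]
25 out mm 13.7 shift cm [ 4.49 -2.44]
27 out mm 15.7 shift cm [ 4.72 -2.74]
29 out mm 17.8 shift cm [ 4.93 -3.05]
```

>>> {"api": "carry_out", "payload": {"plan": "0.3 0 0 0;0.7 -0.12 0 -2;1.08 -0.24 0 -4;1.46 -0.38 0 -6;1.84 -0.52 0 -8;2.2 -0.7 0 -10;2.2 -0.7 0 -10", "force": 60}}

```text
time_s: 9.0
ee_pos: [0.622, 0.0902, 0.048]
orientation: [2.563, 1.816, 0.002]
ft_force: [2.6, 2.6, -2.6]
opening: 0.0215
grasp_force: 60.0
```

>>> {"api": "carry_out", "payload": {"plan": "0.18 -0.08 0 -1;0.35 -0.17 0 -2;0.52 -0.27 0 -3;0.69 -0.37 0 -4;0.85 -0.47 0 -5;0.85 -0.47 0 -5"}}

```text
time_s: 9.6
ee_pos: [0.63, 0.0869, 0.0481]
orientation: [-2.638, -1.704, -0.003]
ft_force: [3.3, 15.9, -1.5]
opening: 0.0217
grasp_force: 60.3
```

>>> {"api": "carry_out", "payload": {"plan": "0.16 -0.11 0 -1;0.32 -0.23 0 -2;0.48 -0.34 0 -3;0.63 -0.46 0 -4;0.77 -0.59 0 -5;0.91 -0.72 0 -6;0.91 -0.72 0 -6"}}

```text
time_s: 10.3
ee_pos: [0.6391, 0.0781, 0.0481]
orientation: [2.725, 1.563, 0.001]
ft_force: [0.8, 0.5, -2.0]
opening: 0.0214
grasp_force: 60.0
```

```bash
cat > k.py <<'E'
from h import *
import sys
s=st(); print(s["ee_pos"],tooly(s),s["ft_force"],s["time_s"])
c=cam("top"); g=c["frame"].max(2).astype(int); np.savez("tk.npz",**c)
a=np.radians(-9.35); R=np.array([[np.cos(a),-np.sin(a)],[np.sin(a),np.cos(a)]]); o=np.array([607.5,-73.5])
v,u=np.mgrid[0:384,0:512]
m=(g<35)&(u>255)&(u<300)&(v>155)&(v<210)
X=np.array([(ray(c,a,b,.051)[:2]*1000-o)@R for a,b in zip(u[m],v[m])]); print("dark px",m.sum(),"knob centroid rig",X.mean(0),"x range",np.percentile(X[:,0],[2,98]))
E
python3 - <<'E'
import subprocess
exec(open('k.py').read())
c0=dict(np.load("t3.npz"));g=c0["frame"].max(2).astype(int);m=(g<35)&(u>255)&(u<300)&(v>155)&(v<210)
X=np.array([(ray(c0,a,b,.051)[:2]*1000-o)@R for a,b in zip(u[m],v[m])]); print("before",m.sum(),X.mean(0),np.percentile(X[:,0],[2,98]))
w=cv2.resize(c["frame"][130:190,235:305],(420,360),interpolation=cv2.INTER_CUBIC); d=cam("scene")
b=cv2.resize(d["frame"][195:275,230:310],(360,360),interpolation=cv2.INTER_CUBIC); cv2.imwrite("pics/s4.png",np.hstack([w,b]))
E
```

```text
[0.63913974 0.07814957 0.04807895] -30.331705706134628 [ 0.76876776  0.52450189 -1.99404755] 10.3
dark px 209 knob centroid rig [-72.36984117   2.29179837] x range [-127.69394124  -54.92482348]
before 196 [-57.07499217   0.7837656 ] [-73.27728322 -43.31990317]
```

View pics/s4.png

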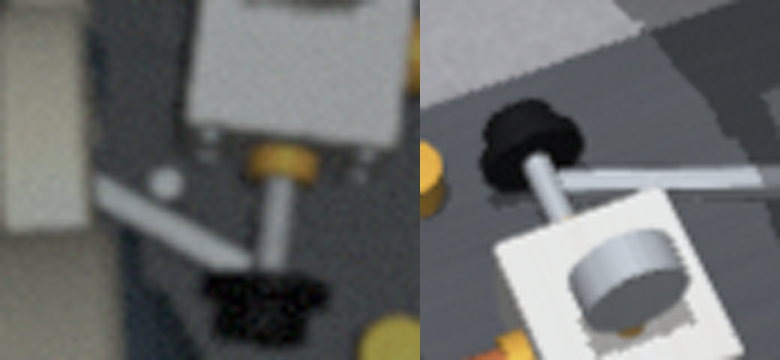

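The knob is now about 12 mm out, with its flange back at v≈272 against 245 before; the toe rests at (250,265) against the flange and the bar bears on the pin. The force has dropped to nothing, so the detent is cleared. I'll withdraw the bar along its own axis and lift.

>>> {"api": "carry_out", "payload": {"plan": "0.4 0.7 0 0;0.8 1.4 0 0;1.2 2.1 0 0;1.6 2.8 0 0;2 3.5 0 0;2 3.5 0 0;2 3.5 3 0;2 3.5 7 0;2 3.5 12 0;2 3.5 17 0;2 3.5 19.5 0"}}

```text
time_s: 11.5
ee_pos: [0.6598, 0.113, 0.2478]
orientation: [2.724, 1.561, 0.007]
ft_force: [1.1, -0.3, -2.1]
opening: 0.0213
grasp_force: 60.0
```

```bash
python3 k.py; python3 - <<'E'
from h import *
c=dict(np.load("tk.npz")); g=c["frame"].max(2).astype(int); print(g[160:195,278])
E
```

```text
[0.65978557 0.11298225 0.24776713] -30.356097060346393 [ 1.10862653 -0.29410707 -2.07729606] 11.5
dark px 180 knob centroid rig [-75.54633355   0.89881673] x range [-90.45361657 -62.76273345]
[ 59  62  67  73  80  82  84  91  88  94 104 110 117 121 121 119 124  97
  54  34  34  27  18  26  33  31  30  30  19  17  54  67  77  77  79]
```

>>> {"api": "carry_out", "payload": {"plan": "-1 -3 0 8;-2 -7 0 16;-4 -11 0 25;-6 -16 0 33;-8 -20 0 42;-10 -25 0 50;-12 -30 0 58;-14 -35 0 67;-16 -39 0 75;-18 -43 0 84;-19.3 -45.1 0 92;-19.3 -45.1 0 100;-19.3 -45.1 0 108;-19.3 -45.1 0 116;-19.3 -45.1 -4 121.4;-19.3 -45.1 -9 121.4;-19.3 -45.1 -14 121.4;-19.3 -45.1 -18 121.4;-19.3 -45.1 -20.5 121.4;-19.3 -45.1 -20.5 121.4"}}

```text
time_s: 13.55
ee_pos: [0.4638, -0.3365, 0.0347]
orientation: [0.028, -3.137, -0.006]
ft_force: [0.6, 0.3, -1.5]
opening: 0.0218
grasp_force: 60.0
```

>>> {"api": "carry_out", "payload": {"plan": "0 0 0 0;0 0 -0.2 0;0 0 -0.2 0"}}

```text
time_s: 13.85
ee_pos: [0.4663, -0.3386, 0.0373]
orientation: [-0.029, 3.14, -0.002]
ft_force: [1.1, 0.4, -1.8]
opening: 0.0213
grasp_force: 60.0
```

Still about 6 mm up; lower to touch, then release.

>>> {"api": "carry_out", "payload": {"plan": "0 0 -0.3 0;0 0 -0.5 0;0 0 -0.6 0;0 0 -0.6 0;0 0 -0.6 0"}}

```text
time_s: 14.35
ee_pos: [0.4657, -0.338, 0.0303]
orientation: [-0.029, 3.141, -0.0]
ft_force: [-1.3, 0.5, 6.4]
opening: 0.0213
grasp_force: 60.0
```

>>> {"api": "carry_out", "payload": {"plan": "0 0 0 0;0 0 0 0;0 0 0 0;0 0 0 0;0 0 0 0;0 0 1 0;0 0 4 0;0 0 9 0;0 0 14 0;0 0 18 0;0 0 20 0;0 0 20 0", "hand": 5, "force": 10}}

```text
time_s: 15.55
ee_pos: [0.4668, -0.3389, 0.234]
orientation: [-0.029, 3.137, -0.007]
ft_force: [0.7, 1.1, -1.0]
opening: 0.0499
grasp_force: 0.0
```

```bash
python3 - <<'E'
from h import *
s=st(); print(s["ee_pos"],tooly(s))
c=cam("wrist"); P=cloud(c); g=c["frame"].max(2).astype(int)
X=P[(P[...,2]>.015)&(P[...,2]<.03)&(abs(P[...,1]+.34)<.04)&(P[...,0]>.4)&(P[...,0]<.6)]
print(len(X),X.min(0),X.max(0),np.median(X,0))
m=(P[...,2]>.017)&(P[...,2]<.03)&(abs(P[...,1]+.34)<.04)&(P[...,0]>.39)&(P[...,0]<.51)
r,k=contour_rect(c,m,.022); print(r)
E
python3 k.py
```

```text
[ 0.46676193 -0.33888649  0.23397815] 91.04534232884701
1725 [ 0.42010263 -0.34955218  0.01507421] [ 0.56440951 -0.32744078  0.02338928] [ 0.47144249 -0.33817556  0.0201653 ]
((458.553955078125, -338.6796875), (77.0871810913086, 20.947460174560547), 1.1364173889160156)
[ 0.46609923 -0.33833359  0.23186065] 91.04470251269665 [ 1.0740513  -0.64239917 -0.36510758] 15.6
dark px 170 knob centroid rig [-77.21013626   0.95671541] x range [-92.15453625 -64.56966757]
```

>>> {"api": "carry_out", "payload": {"plan": "0 4 0 -8;1 8 0 -17;2 12 0 -25;3 16 0 -34;4 20 0 -42;5 24 0 -51;6 27 0 -59;6.4 27.8 0 -68;6.4 27.8 0 -76;6.4 27.8 0 -85;6.4 27.8 0 -93;6.4 27.8 0 -100.4;6.4 27.8 -4 -100.4;6.4 27.8 -8 -100.4;6.4 27.8 -8 -100.4;6.4 27.8 -8 -100.4;6.4 27.8 -8 -100.4"}}

```text
time_s: 17.35
ee_pos: [0.5304, -0.0602, 0.1513]
orientation: [2.394, 2.032, 0.001]
ft_force: [0.4, 0.2, -0.3]
opening: 0.0499
grasp_force: 0.0
```

```bash
python3 - <<'E'
from h import *
s=st(); print(s["ee_pos"],tooly(s),s["opening"])
c=cam("top"); d=cam("scene"); w=cam("wrist")
b=cv2.resize(d["frame"][165:285,190:350],(480,360),interpolation=cv2.INTER_CUBIC)
cv2.imwrite("pics/s5.png",np.hstack([b,cv2.resize(w["frame"][140:384,100:420],(320,244))] if 0 else [b]))
a=np.radians(-9.35); R=np.array([[np.cos(a),-np.sin(a)],[np.sin(a),np.cos(a)]]); o=np.array([607.5,-73.5])
print("tcp rig",(s["ee_pos"][:2]*1000-o)@R)
E
```

```text
[ 0.53043445 -0.06018009  0.15133414] -9.3471449871745 0.04988410960770377
tcp rig [-78.20569669   0.62249402]
```

View pics/s5.png

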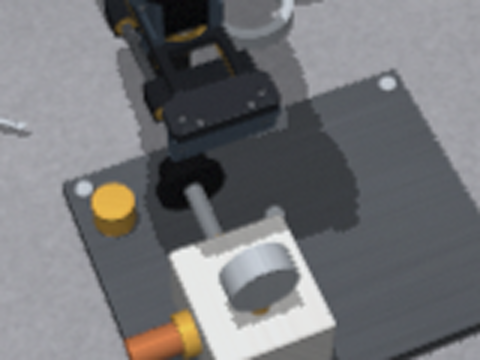

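The fingers straddle the knob at (190,180), with the rear finger between the flange and the block. I'll descend and close softly.

>>> {"api": "carry_out", "payload": {"plan": "0 0 -2 0;0 0 -4 0;0 0 -5.5 0;0 0 -6.3 0;0 0 -6.6 0;0 0 -6.6 0;0 0 -6.6 0"}}

```text
time_s: 18.2
ee_pos: [0.5301, -0.0601, 0.0846]
orientation: [2.395, 2.032, 0.001]
ft_force: [0.2, -0.0, -0.7]
opening: 0.05
grasp_force: 0.0
```

>>> {"api": "carry_out", "payload": {"plan": "0 0 0 0;0 0 0 0;0 0 0 0;0 0 0 0;0 0 0 0;0 0 0 0;0 0 0 0;0 0 0 0", "hand": 2, "force": 10}}

```text
time_s: 19.0
ee_pos: [0.5299, -0.06, 0.0842]
orientation: [2.395, 2.033, 0.001]
ft_force: [-0.3, 0.6, 5.7]
opening: 0.0278
grasp_force: 10.0
```

>>> {"api": "carry_out", "payload": {"plan": "-0.2 0.03 0 0;-0.4 0.07 0 0;-0.6 0.1 0 0;-0.8 0.13 0 0;-1 0.16 0 0;-1.2 0.2 0 0;-1.4 0.23 0 0;-1.6 0.26 0 0;-1.8 0.3 0 0;-2 0.33 0 0;-2 0.33 0 0", "force": 22}}

```text
time_s: 20.1
ee_pos: [0.5097, -0.0567, 0.0842]
orientation: [2.395, 2.033, 0.0]
ft_force: [-0.7, 0.3, 8.4]
opening: 0.0279
grasp_force: 22.0
```

>>> {"api": "carry_out", "payload": {"plan": "-0.1 0.02 0 0;-0.2 0.03 0 0;-0.3 0.05 0 0;-0.4 0.07 0 0;-0.4 0.07 0 0;-0.4 0.07 0 0"}}

```text
time_s: 20.7
ee_pos: [0.5061, -0.0561, 0.0842]
orientation: [2.394, 2.032, 0.001]
ft_force: [4.0, 0.2, 6.2]
opening: 0.0277
grasp_force: 22.0
```

>>> {"api": "carry_out", "payload": {"plan": "-0.05 0.01 0 0;-0.1 0.02 0 0;-0.1 0.02 0 0;-0.1 0.02 0 0"}}

```text
time_s: 21.1
ee_pos: [0.5052, -0.0559, 0.0842]
orientation: [2.394, 2.032, 0.001]
ft_force: [4.8, 0.5, 5.4]
opening: 0.0278
grasp_force: 22.0
```

>>> {"api": "carry_out", "payload": {"plan": "-0.05 0.01 0 0;-0.1 0.02 0 0;-0.1 0.02 0 0;-0.1 0.02 0 0"}}

```text
time_s: 21.5
ee_pos: [0.5051, -0.0559, 0.0842]
orientation: [2.393, 2.031, 0.003]
ft_force: [8.9, 0.3, 0.4]
opening: 0.0279
grasp_force: 22.0
```

>>> {"api": "carry_out", "payload": {"plan": "-0.05 0.01 0 0;-0.1 0.02 0 0;-0.1 0.02 0 0;-0.1 0.02 0 0;-0.1 0.02 0 0"}}

```text
time_s: 22.0
ee_pos: [0.5051, -0.0559, 0.0842]
orientation: [2.392, 2.031, 0.004]
ft_force: [13.6, -1.6, -4.7]
opening: 0.0278
grasp_force: 22.0
```

```bash
python3 - <<'E'
from h import *
a=np.radians(-9.35); R=np.array([[np.cos(a),-np.sin(a)],[np.sin(a),np.cos(a)]]); o=np.array([.6075,-.0735])
for n in("top0","s2","t3"):
    c=dict(np.load(n+".npz")); P=cloud(c); q=(P[...,:2]-o)@R
    m=(P[...,2]>.105)&(P[...,2]<.165)&(q[...,0]>-.01)&(q[...,0]<.12)&(abs(q[...,1])<.05); print(n,m.sum(),np.percentile(q[m][:,0],[2,50,98]),P[m][:,2].max())
E
```

```text
top0 294 [0.05060811 0.05765118 0.07335303] 0.15800801066143821
s2 452 [0.05738013 0.07651721 0.0798789 ] 0.1601475546094389
t3 294 [0.0507524  0.05739527 0.07322765] 0.1586080464113546
```

>>> {"api": "carry_out", "payload": {"plan": "0.2 -0.03 0 0;0.4 -0.07 0 0;0.6 -0.1 0 0;0.8 -0.13 0 0;1 -0.16 0 0;1.2 -0.2 0 0;1.4 -0.23 0 0;1.6 -0.26 0 0;1.8 -0.3 0 0;2 -0.33 0 0;2.2 -0.36 0 0;2.4 -0.39 0 0;2.6 -0.43 0 0;2.8 -0.46 0 0;3 -0.49 0 0;3.2 -0.53 0 0;3.4 -0.56 0 0;3.6 -0.59 0 0;3.6 -0.59 0 0;3.6 -0.59 0 0"}}

```text
time_s: 24.0
ee_pos: [0.5351, -0.0608, 0.0838]
orientation: [-2.391, -2.03, 0.007]
ft_force: [-15.3, -1.5, 23.1]
opening: 0.0277
grasp_force: 22.0
```

>>> {"api": "carry_out", "payload": {"plan": "0.1 -0.02 0 0;0.2 -0.03 0 0;0.3 -0.05 0 0;0.4 -0.07 0 0;0.5 -0.08 0 0;0.6 -0.1 0 0;0.7 -0.11 0 0;0.8 -0.13 0 0;0.8 -0.13 0 0;0.8 -0.13 0 0"}}

```text
time_s: 25.0
ee_pos: [0.5466, -0.0627, 0.0839]
orientation: [2.395, 2.033, -0.0]
ft_force: [11.8, -1.2, -7.3]
opening: 0.0274
grasp_force: 22.0
```

>>> {"api": "carry_out", "payload": {"plan": "0.1 -0.02 0 0;0.2 -0.03 0 0;0.3 -0.05 0 0;0.4 -0.06 0 0;0.4 -0.06 0 0;0.4 -0.06 0 0"}}

```text
time_s: 25.6
ee_pos: [0.5504, -0.0633, 0.0838]
orientation: [-2.395, -2.033, 0.001]
ft_force: [0.8, -3.3, 3.3]
opening: 0.0277
grasp_force: 22.0
```

Home, and unloaded. Open a little, nudge the front face gently to be sure, then retreat.

>>> {"api": "carry_out", "payload": {"plan": "0 0 0 0;0 0 0 0;0 0 0 0;0.2 -0.03 0 0;0.4 -0.07 0 0;0.6 -0.1 0 0;0.6 -0.1 0 0;0.6 -0.1 0 0", "hand": 3.8}}

```text
time_s: 26.4
ee_pos: [0.5557, -0.064, 0.0837]
orientation: [-2.394, -2.032, 0.002]
ft_force: [-5.3, 1.3, 2.6]
opening: 0.0377
grasp_force: 2.8
```

>>> {"api": "carry_out", "payload": {"plan": "-0.3 0.05 0 0;-0.5 0.08 0 0;-0.5 0.08 0 0;-0.5 0.08 2 0;-0.5 0.08 5 0;-0.5 0.08 9 0;-0.5 0.08 13 0;-4 0.08 15 0;-8 0 15 0;-12 -5 15 0;-12 -10 15 0;-12 -15 15 0;-12 -15 15 0;-12 -15 15 0"}}

```text
time_s: 27.8
ee_pos: [0.4367, -0.216, 0.2339]
orientation: [2.398, 2.029, 0.0]
ft_force: [-1.0, 0.3, 0.2]
opening: 0.0379
grasp_force: 0.0
```

```bash
python3 k.py; python3 - <<'E'
from h import *
c=cam("top"); cv2.imwrite("pics/t9.png",c["frame"]); d=cam("scene"); 
P=cloud(d); m=(P[...,2]>.012)&(P[...,2]<.03)&(abs(P[...,1]+.34)<.045)&(abs(P[...,0]-.52)<.115)
print("bar",cv2.minAreaRect((P[m][:,:2]*1000).astype(np.float32)))
E
```

```text
[ 0.43666992 -0.2159856   0.23392412] -9.521872112737874 [-0.96112866  0.33922205  0.18020868] 27.8
dark px 180 knob centroid rig [-57.03669217   0.72686571] x range [-72.61400659 -43.59638344]
bar ((523.5402221679688, -337.1508483886719), (201.531982421875, 22.10267448425293), 1.0567775964736938)
```

View pics/t9.png

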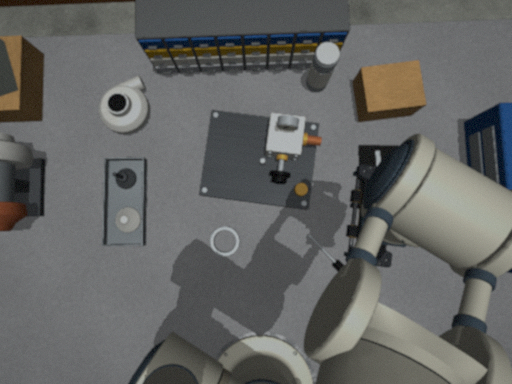

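The knob at (280,177) is back at its starting centroid (−57.0 mm against −57.1). The bar is centred on the mat, the bystanders are where they began, and the arm is clear.

```bash
python3 -c "
from plant import manip
print(manip.sign_off())"
```

```text
the job is handed in; nothing more can be done
None
```

The job is handed in, with no verdict reported back: the bar levered the knob loose against the pin, the knob went out to its stop and back home gently, the bar lies centred on its mat, and nothing else on the bench looks disturbed.

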